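# Pack the sample tins, heavy one at the bottom

## Task

The two closed aluminium sample tins look alike, but one is much heavier: heft them to find out which. Pack them as an upright stack in the small square steel tray, the heavier tin first, flat on the tray's floor, then the lighter tin squarely on top of it. Set the tins down, do not drop them.

Things in the scene. Friction and masses are not known exactly. Their poses are not given: they have to be found in the camera images.
- tin_1_center (a point): one of two look-alike closed tins: plain aluminium cylinder, 58 mm across, 70 mm tall, flat lid and base, upright on the worktop nearer than the tray, one to the left, one to the right. By chance this one or the other is full (0.6 to 0.85 kg); its twin weighs 0.18 to 0.27 kg; nothing outside shows which. This point: its centre, 35 mm above its base; z is its upright axis
- tin_2_center (a point): one of two look-alike closed tins: plain aluminium cylinder, 58 mm across, 70 mm tall, flat lid and base, upright on the worktop nearer than the tray, one to the left, one to the right. By chance this one or the other is full (0.6 to 0.85 kg); its twin weighs 0.18 to 0.27 kg; nothing outside shows which. This point: its centre, 35 mm above its base; z is its upright axis
- tray_floor (a point): low square stainless steel tray, 106 mm square outside, 96 mm inside, floor 4 mm thick, lip 15 mm above the worktop, a low wire handle at two opposite sides; it is fixed to the worktop beyond the tins. This point is the centre of the top face of its floor; x and y run along its sides, z up
Not all that is in view belongs to the job. What is shaped like the part that bears tin_2_center but orange is not meant.

How it is judged:
By the outcome, as a careful person would: the job done as asked, in the order asked, and still so for the second after the job is handed in, with the robot touching nothing.
It also fails if it takes over 64 s, if anything falls off the work surface, if the arm or the gripper's body presses on something with over 40 N, if the wrist force passes 120 N, or if a joint passes its speed limit or range.

## Robot

A 7-joint arm with a two-finger parallel gripper is mounted at the origin on a cart in front of the work surface, level with it; the furniture and walls round the work are solid. World frame = base frame: x ahead of the robot, y to its left, z up, the work surface at z = 0. Lengths are in m, angles in rad, forces in N, time in s.
With the tool pointing down it reaches from about 0.425 to 0.925 m from the base axis. Payload 6.8 kg.
Tool frame: the origin (TCP) lies midway between the tips of the shut fingers; the grasp point (between the pads) lies 19 mm behind it (grip_point_offset is the distance from the TCP to the grasp point, in m); y points along the fingers, x is the direction in which the jaws open and shut, and the axes are right-handed (so a half turn about y gives the same grasp; the last joint's range is limited). The gripper opens to 85 mm and grips with 20 to 120 N. Pads are 22 mm wide; open, the fingers measure 114 mm over their backs; the gripper's body (76 mm by 85 mm) begins 54 mm behind the grasp point. The pads swing forward as they close: fully open they stand 13 mm farther back than shut.
Start: joints at [-1.283, 0.477, 0.022, 1.555, -0.011, 1.109, -0.083], TCP at [0.26, 0.623, 0.231] pointing down, gripper open.
Joint ranges: [-2.96, 2.96], [-0.34, 2.1], [-1.41, 1.46], [0.24, 2.44], [-1.37, 4.51], [0.17, 1.92], [-2.96, 2.96]. Speed limits (rad/s): [2.39, 2.39, 3.14, 3.14, 3.14, 3.14, 3.14].

## Interface

Orientations are given as a unit quaternion [w, x, y, z].
In Python, from station import get_obs, read_camera, hand_in, grip_point_offset gives the robot as it stands.
- The arm moves only by the tool play_rows, never from a script. Its argument "increments" is a list of rows, each a list of 2 entries, a list of its own where there are three numbers: the shift along the tool's x, y, z in m, then the turn, a rotation vector about the tool's x, y, z in degrees. In form: [[[tx, ty, tz], [ax, ay, az]], ...]. A call has 1 to 20 rows; each row shifts and turns the commanded pose from where the row before left it, along the tool's axes as they then stand; what a row does not reach is not made up. A row lasts 1/12 s, in which the tool goes at most 41.7 mm and 7.16 degrees, less where a joint would pass 70% of its speed; a pose out of reach is approached as far as the arm can. A call with a gripper value outside its range is refused whole. "gripper" is the finger opening in m, from 0 to 0.0854, set as the call begins (left out, the last holds). The fingers move at their own pace and stop on an object; "grip_force" is the grip in N (left out, the last holds). Time passes only in rows, so rows that do not move let the fingers close. It gives the time, the measured TCP pose, the force and the opening at its end, in the units of the state.
- get_obs(): the state, without advancing time (a new reading comes with each control period).
- read_camera(name): name is "scene" or "top" or "wrist"; returns a dict with "color" (420x560x3 uint8, red, green, blue), "range_z" (420x560 float32, m along the optical axis (not along the pixel's ray), 0 where there is no reading), "intrinsics" (3x3 intrinsics, pixels), "R" (3x3) and "t" (3): a world point X has camera coordinates R X + t; the wrist camera has in their place "hand_eye" (4x4, takes a point from camera to tool coordinates, whose origin is the TCP and whose axes are the tool frame's). Camera axes: x right, y down, z forward; pixel columns grow to the right and rows downward; lengths in m; the calibration is good to about 2 mm. A picture is of the moment at which its call begins: read the wrist's pose just before it.
- hand_in(): hands the job in, once; it reports no verdict.
The state is a dict: "t": time; "q": joint angles; "joint_vel": joint speeds; "joint_torque": joint torques, N m; "eef_pos": TCP position; "tool_rot": TCP orientation; "contact_force": force on the tool from outside, world axes, zero at the start; "torque": the same for the moment, N m; "gripper_width": opening from 0.0 (shut) to 1.0 (fully open).
Only numpy, scipy, OpenCV 4.12 (cv2) and the standard library are available. Lean on these libraries where they do the work, as an engineer would, in place of code of your own. Each camera call takes 0.05 s, during which the arm holds its last target. There are 200 camera calls.

## Working session

There is one attempt and no reset: what is moved stays moved. The work goes in short steps, Python scripts to look and compute and a tool call to move; the robot and the scene stay as the last step left them, time stands still between calls to the robot, and variables do not carry over. Pictures are saved under pics/ and viewed, about 8 in all and at most 12, crops included, and the job is handed in when it is done.

Besides the shell and the picture viewer there is one more tool, called as name([rows], argument=value, ...), one row to a line, values as JSON. play_rows: Moves the arm, as the interface text tells. Its arguments: {"type":"object","properties":{"increments":{"type":"array","items":{"type":"array"}},"gripper":{"type":"number"},"grip_force":{"type":"number"}},"required":["increments"]}

```bash
mkdir -p pics; python3 - <<'E'
from station import *
import cv2,numpy as np
o=get_obs();print({k:np.round(v,3) for k,v in o.items()},grip_point_offset)
a=read_camera("top");b=read_camera("scene")
np.savez('a.npz',**a);np.savez('b.npz',**b)
for n,c in(("top",a),("scene",b)):
  cv2.imwrite(f"pics/{n}1.png",c["color"][...,::-1]);print(n,c["intrinsics"],c["R"],c["t"])
E
```

```text
{'t': np.float64(0.0), 'q': array([-1.283,  0.478,  0.022,  1.556, -0.011,  1.109, -0.083]), 'joint_vel': array([ 0.   , -0.002,  0.001, -0.   ,  0.001, -0.001, -0.001]), 'joint_torque': array([ 0.0000e+00, -5.9645e+01,  1.6080e+00, -2.8118e+01,  1.3000e-02,
        9.0000e-03,  0.0000e+00]), 'eef_pos': array([0.26 , 0.622, 0.23 ]), 'tool_rot': array([-0.588,  0.589,  0.391, -0.392]), 'contact_force': array([-0.39 ,  0.002,  0.046]), 'torque': array([-0.01 ,  0.016,  0.027]), 'gripper_width': np.float64(0.999)} 0.0187
top [[489.09589845   0.         276.18078163]
 [  0.         489.09589845 208.97241523]
 [  0.           0.           1.        ]] [[-0.01192255 -0.99991867  0.00452888]
 [-0.98387519  0.01092268 -0.17852257]
 [ 0.17845858 -0.0065843  -0.98392539]] [0.01104157 0.48713772 0.90675772]
scene [[484.0656894    0.         270.2570207 ]
 [  0.         484.0656894  199.84577081]
 [  0.           0.           1.        ]] [[ 0.72639443 -0.68716311 -0.01256956]
 [-0.4826656  -0.49703137 -0.72110591]
 [ 0.48926991  0.52987422 -0.69271081]] [-0.35530067  0.26850786  0.87481106]
```

View pics/top1.png

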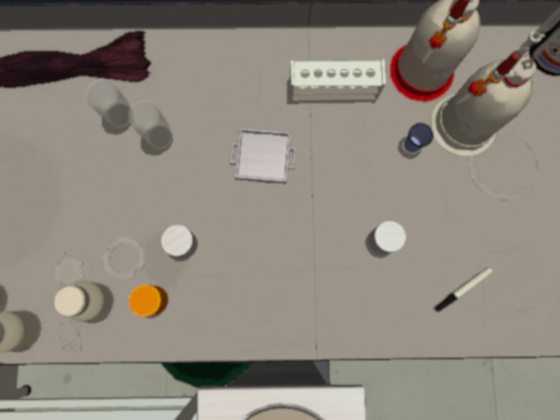

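View pics/scene1.png

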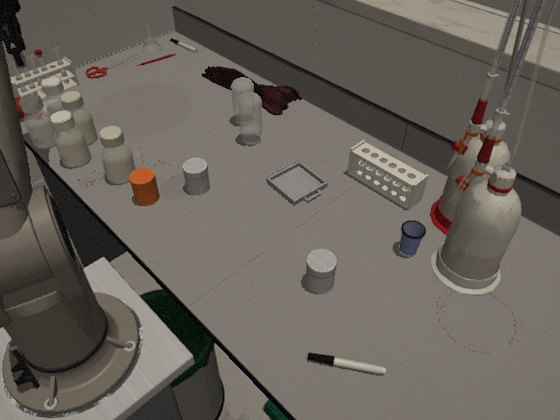

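Top view: left tin at about (177,240), right tin at (390,237), tray at (263,156), and the orange decoy at (146,300). In the scene view the tins are at (195,177) and (320,270), and the tray is at (297,183).

```bash
cat >h.py <<'E'
import numpy as np,cv2
def cloud(c):
    K=c["intrinsics"];z=c["range_z"];v,u=np.mgrid[:z.shape[0],:z.shape[1]]
    P=np.stack([(u-K[0,2])/K[0,0]*z,(v-K[1,2])/K[1,1]*z,z],-1)
    W=(P-c["t"])@c["R"]; W[z<=0]=np.nan
    return W
E
python3 - <<'E'
from h import *
for n,pts in(("a",[(177,240),(390,237),(146,300)]),("b",[(195,165),(320,260),(145,175)])):
  c=np.load(n+".npz");W=cloud(c)
  for u,v in pts:
    w=W[v-30:v+31,u-30:u+31].reshape(-1,3); w=w[(w[:,2]>.063)&(w[:,2]<.078)]
    w=w[np.hypot(*(w[:,:2]-np.median(w[:,:2],0)).T)<.04]
    (cx,cy),r=cv2.minEnclosingCircle(w[:,:2].astype(np.float32))
    print(n,w.mean(0).round(4),np.median(w[:,2]).round(4),(round(cx,4),round(cy,4),round(r,4)),len(w))
  # tray
  u,v=((263,156) if n=="a" else (297,183))
  w=W[v-40:v+41,u-45:u+46].reshape(-1,3);print("floor",np.median(W[v-6:v+7,u-6:u+7].reshape(-1,3),0).round(4))
  w=w[(w[:,2]>.009)&(w[:,2]<.022)&(np.hypot(*(w[:,:2]-W[v,u,:2]).T)<.09)]
  print(len(w),w.mean(0).round(4),w.min(0).round(4),w.max(0).round(4),cv2.minAreaRect(w[:,:2].astype(np.float32)))
c=np.load("a.npz");im=c["color"][120:195,220:310,::-1]
cv2.imwrite("pics/tray.png",cv2.resize(im,None,fx=8,fy=8,interpolation=cv2.INTER_CUBIC))
E
```

```text
a [0.4264 0.1912 0.071 ] 0.0711 (0.4268, 0.1917, 0.0292) 759
a [ 0.4292 -0.2063  0.0711] 0.0712 (0.4305, -0.2064, 0.03) 758
a [0.317  0.2465 0.0711] 0.0711 (0.3174, 0.2471, 0.0292) 822
floor [0.6059 0.0311 0.0051]
711 [0.606  0.0317 0.0149] [ 0.5496 -0.0351  0.009 ] [0.6633 0.0987 0.0213] ((0.6070429682731628, 0.030934564769268036), (0.13244594633579254, 0.10715698450803757), 84.31884002685547)
b [0.4247 0.1889 0.0686] 0.0687 (0.4254, 0.1914, 0.0309) 342
b [ 0.4274 -0.2088  0.0687] 0.0689 (0.429, -0.2066, 0.0304) 606
b [0.3155 0.2441 0.0686] 0.0688 (0.3173, 0.2474, 0.0318) 369
floor [nan nan nan]
401 [0.605  0.0263 0.0128] [ 0.5483 -0.0376  0.009 ] [0.6629 0.0963 0.0188] ((0.6068298816680908, 0.028926286846399307), (0.13380667567253113, 0.10929929465055466), 85.48119354248047)
```

View pics/tray.png

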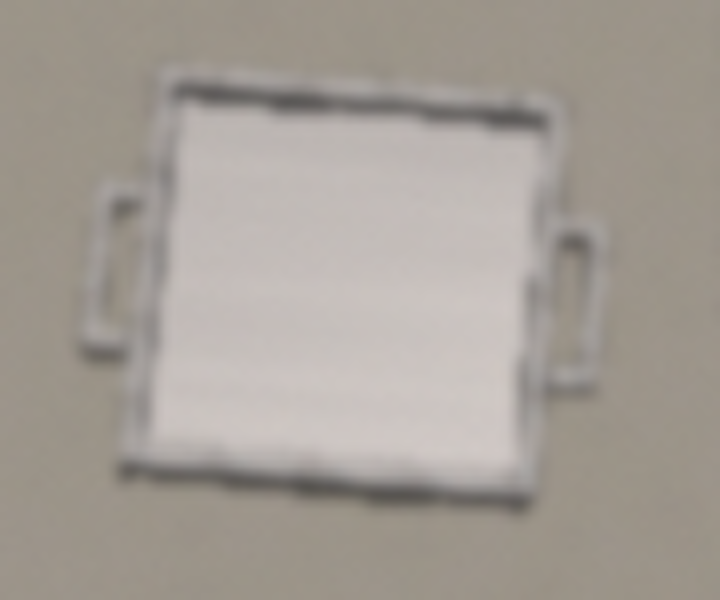

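play_rows([
  [[0,0,0],[0,-4.56,0]],
  [[0,0,0],[0,-4.56,0]],
  [[0,0,0],[0,-4.56,0]],
  [[0,0,0],[0,-4.56,0]],
  [[0,0,0],[0,-4.56,0]],
  [[0,0,0],[0,0,0]],
], gripper=0.0854)

```text
t: 0.6
eef_pos: [0.2602, 0.6225, 0.2308]
tool_rot: [0.499, -0.499, -0.501, 0.502]
contact_force: [0.2, 0.5, 0.6]
gripper_width: 1.002
```

play_rows([
  [[-0.015,0,-0.006],[0,0,0]],
  [[-0.0215,0,-0.0083],[0,0,0]],
  [[-0.0215,0,-0.0083],[0,0,0]],
  [[-0.0215,0,-0.0083],[0,0,0]],
  [[-0.0215,0,-0.0083],[0,0,0]],
  [[-0.0215,0,-0.0083],[0,0,0]],
  [[-0.0215,0,-0.0083],[0,0,0]],
  [[-0.0215,0,-0.0083],[0,0,0]],
  [[-0.0215,0,-0.0083],[0,0,0]],
  [[-0.0215,0,-0.0083],[0,0,0]],
  [[-0.0215,0,-0.0083],[0,0,0]],
  [[-0.0215,0,-0.0083],[0,0,0]],
  [[-0.0215,0,-0.0083],[0,0,0]],
  [[-0.0215,0,-0.0083],[0,0,0]],
  [[-0.0215,0,-0.0083],[0,0,0]],
  [[-0.0215,0,-0.0083],[0,0,0]],
  [[-0.0215,0,-0.0083],[0,0,0]],
  [[-0.0215,0,-0.0083],[0,0,0]],
  [[-0.0215,0,-0.0083],[0,0,0]],
  [[-0.0215,0,-0.0083],[0,0,0]],
])

```text
t: 2.27
eef_pos: [0.4249, 0.1985, 0.2312]
tool_rot: [0.5, -0.5, -0.5, 0.5]
contact_force: [-0.4, -0.9, 1.1]
gripper_width: 1.004
```

play_rows([
  [[-0.006,0.01,-0.001],[0,0,0]],
  [[0,0.02,0],[0,0,0]],
  [[0,0.02,0],[0,0,0]],
  [[0,0.02,0],[0,0,0]],
  [[0,0.02,0],[0,0,0]],
  [[0,0.02,0],[0,0,0]],
  [[0,0.02,0],[0,0,0]],
  [[0,0,0],[0,0,0]],
  [[0,0,0],[0,0,0]],
])

```text
t: 3.02
eef_pos: [0.4249, 0.1936, 0.1005]
tool_rot: [0.5, -0.499, -0.499, 0.501]
contact_force: [1.2, -0.1, 1.0]
gripper_width: 0.998
```

play_rows([
  [[-0.002,0,-0.001],[0,0,0]],
  [[0,0.015,0],[0,0,0]],
  [[0,0.015,0],[0,0,0]],
  [[0,0.015,0],[0,0,0]],
  [[0,0.015,0],[0,0,0]],
  [[0,0.012,0],[0,0,0]],
  [[0,0.01,0],[0,0,0]],
  [[0,0,0],[0,0,0]],
  [[0,0,0],[0,0,0]],
])

```text
t: 3.77
eef_pos: [0.4273, 0.1919, 0.0198]
tool_rot: [-0.5, 0.5, 0.501, -0.5]
contact_force: [-0.1, -0.0, 0.3]
gripper_width: 1.001
```

play_rows([
  [[0,0,0],[0,0,0]],
  [[0,0,0],[0,0,0]],
  [[0,0,0],[0,0,0]],
  [[0,0,0],[0,0,0]],
  [[0,0,0],[0,0,0]],
  [[0,0,0],[0,0,0]],
  [[0,0,0],[0,0,0]],
  [[0,0,0],[0,0,0]],
], gripper=0.05, grip_force=60)

```text
t: 4.43
eef_pos: [0.4275, 0.1919, 0.0204]
tool_rot: [-0.5, 0.5, 0.501, -0.5]
contact_force: [-1.2, -0.7, 8.1]
gripper_width: 0.644
```

play_rows([
  [[0,-0.005,0],[0,0,0]],
  [[0,-0.01,0],[0,0,0]],
  [[0,-0.015,0],[0,0,0]],
  [[0,-0.015,0],[0,0,0]],
  [[0,-0.01,0],[0,0,0]],
  [[0,-0.005,0],[0,0,0]],
  [[0,0,0],[0,0,0]],
  [[0,0,0],[0,0,0]],
  [[0,0,0],[0,0,0]],
  [[0,0,0],[0,0,0]],
])

```text
t: 5.27
eef_pos: [0.4263, 0.1914, 0.0786]
tool_rot: [0.5, -0.499, -0.5, 0.501]
contact_force: [0.1, 0.2, -7.1]
gripper_width: 0.643
```

```bash
python3 - <<'E'
from station import *
import cv2,numpy as np
o=get_obs();print({k:np.round(v,3) for k,v in o.items()})
a=read_camera("scene");np.savez('b.npz',**a)
o=get_obs();print(o["contact_force"])
cv2.imwrite("pics/s2.png",cv2.resize(a["color"][60:260,50:330,::-1],None,fx=2.5,fy=2.5))
E
```

```text
{'t': np.float64(5.267), 'q': array([-0.646,  0.366,  0.108,  2.174, -0.068,  0.607,  1.083]), 'joint_vel': array([ 0.001,  0.001,  0.001, -0.004,  0.002,  0.002,  0.   ]), 'joint_torque': array([-1.2000e-02, -4.5122e+01,  2.1680e+00, -1.9596e+01,  8.0000e-03,
        4.0000e-03,  0.0000e+00]), 'eef_pos': array([0.426, 0.191, 0.079]), 'tool_rot': array([ 0.5  , -0.499, -0.5  ,  0.501]), 'contact_force': array([ 0.131,  0.151, -7.122]), 'torque': array([-0.003,  0.028, -0.025]), 'gripper_width': np.float64(0.643)}
[-0.33576275 -0.6462501  -7.09729462]
```

View pics/s2.png

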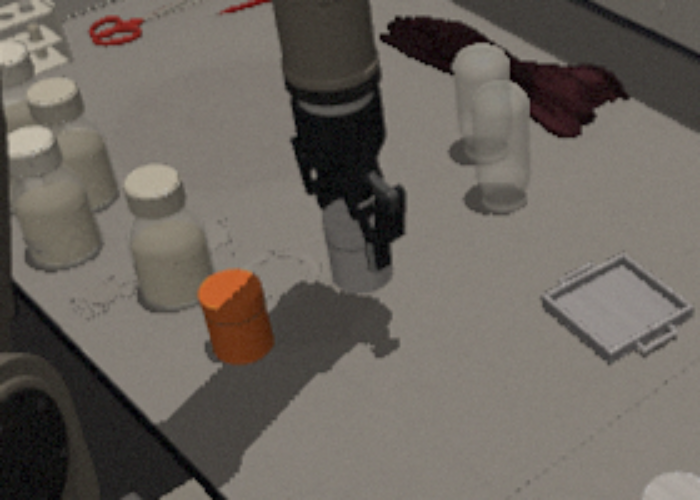

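Left tin hefts at −7.1 N (about 0.72 kg), so it is the heavy one. The crop shows it held upright at about (360,245), with the tray at (615,305).

play_rows([
  [[-0.006,-0.005,-0.007],[0,0,0]],
  [[-0.01,-0.005,-0.011],[0,0,0]],
  [[-0.013,0,-0.015],[0,0,0]],
  [[-0.014,0,-0.016],[0,0,0]],
  [[-0.014,0,-0.016],[0,0,0]],
  [[-0.014,0,-0.016],[0,0,0]],
  [[-0.014,0,-0.016],[0,0,0]],
  [[-0.014,0,-0.016],[0,0,0]],
  [[-0.014,0,-0.016],[0,0,0]],
  [[-0.014,0,-0.016],[0,0,0]],
  [[-0.014,0,-0.015],[0,0,0]],
  [[-0.01,0,-0.011],[0,0,0]],
  [[-0.006,0,-0.007],[0,0,0]],
  [[-0.003,0,-0.003],[0,0,0]],
  [[0,0,0],[0,0,0]],
  [[0,0,0],[0,0,0]],
  [[0,0,0],[0,0,0]],
])

```text
t: 6.73
eef_pos: [0.6072, 0.0334, 0.0891]
tool_rot: [0.5, -0.499, -0.501, 0.501]
contact_force: [0.7, -0.1, -6.0]
gripper_width: 0.644
```

```bash
python3 - <<'E'
from station import *
import cv2,numpy as np
from h import *
o=get_obs();print(o["eef_pos"],o["tool_rot"],o["contact_force"])
a=read_camera("scene");np.savez('b.npz',**a);W=cloud(a)
w=W.reshape(-1,3);c=o["eef_pos"]
k=(np.hypot(w[:,0]-c[0],w[:,1]-c[1])<.036)&(w[:,2]>.03)&(w[:,2]<.16)
w=w[k]; print(len(w), [ (round(h,3),int(((w[:,2]>h)&(w[:,2]<h+.01)).sum())) for h in np.arange(.03,.15,.01)], np.sort(w[:,2])[:10].round(3))
cv2.imwrite("pics/s3.png",cv2.resize(a["color"][100:240,220:380,::-1],None,fx=4,fy=4))
E
```

```text
[0.60721397 0.03340733 0.08906018] [ 0.49954323 -0.49856522 -0.50080121  0.50108624] [ 0.66712337 -0.12580248 -6.03601538]
845 [(np.float64(0.03), 0), (np.float64(0.04), 0), (np.float64(0.05), 0), (np.float64(0.06), 16), (np.float64(0.07), 81), (np.float64(0.08), 79), (np.float64(0.09), 74), (np.float64(0.1), 70), (np.float64(0.11), 79), (np.float64(0.12), 75), (np.float64(0.13), 263), (np.float64(0.14), 42)] [0.065 0.067 0.067 0.067 0.068 0.068 0.068 0.068 0.068 0.069]
```

View pics/s3.png

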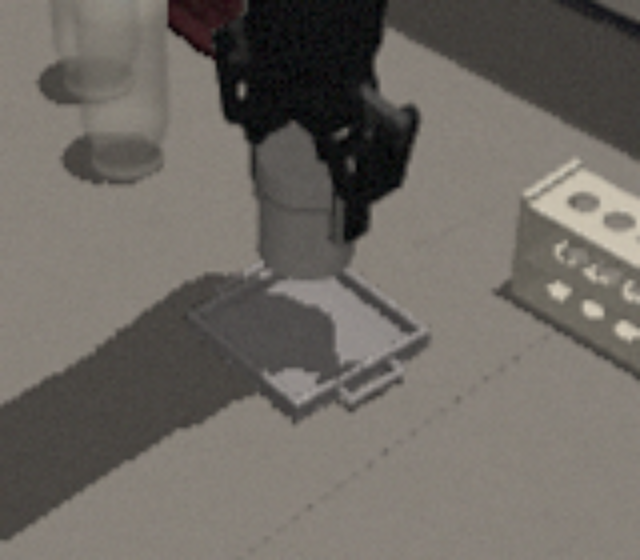

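Tin hangs upright over the tray with its base at about 0.068, as expected, so it has not slipped. Lowering now.

play_rows([
  [[-0.0025,0.004,0.001],[0,0,0]],
  [[0,0.01,0],[0,0,0]],
  [[0,0.012,0],[0,0,0]],
  [[0,0.012,0],[0,0,0]],
  [[0,0.01,0],[0,0,0]],
  [[0,0.006,0],[0,0,0]],
  [[0,0.004,0],[0,0,0]],
  [[0,0.002,0],[0,0,0]],
  [[0,0,0],[0,0,0]],
  [[0,0,0],[0,0,0]],
  [[0,0,0],[0,0,0]],
])

```text
t: 7.7
eef_pos: [0.6077, 0.0296, 0.0299]
tool_rot: [-0.499, 0.5, 0.501, -0.5]
contact_force: [0.2, 0.3, -6.0]
gripper_width: 0.64
```

play_rows([
  [[0,0.001,0],[0,0,0]],
  [[0,0.001,0],[0,0,0]],
  [[0,0.001,0],[0,0,0]],
  [[0,0,0],[0,0,0]],
  [[0,0,0],[0,0,0]],
])

```text
t: 8.12
eef_pos: [0.6071, 0.0296, 0.0263]
tool_rot: [0.499, -0.499, -0.501, 0.501]
contact_force: [0.0, 0.1, -7.0]
gripper_width: 0.645
```

play_rows([
  [[0,0.001,0],[0,0,0]],
  [[0,0,0],[0,0,0]],
  [[0,0,0],[0,0,0]],
])

```text
t: 8.37
eef_pos: [0.6071, 0.0296, 0.0252]
tool_rot: [0.5, -0.499, -0.5, 0.501]
contact_force: [-0.7, 0.3, -7.4]
gripper_width: 0.647
```

play_rows([
  [[0,0.001,0],[0,0,0]],
  [[0,0,0],[0,0,0]],
  [[0,0,0],[0,0,0]],
])

```text
t: 8.62
eef_pos: [0.6074, 0.0296, 0.0245]
tool_rot: [-0.499, 0.5, 0.501, -0.5]
contact_force: [-0.1, 0.9, -3.3]
gripper_width: 0.646
```

Contact: the load is coming off. One more 0.5 mm, then open gently.

play_rows([
  [[0,0.0005,0],[0,0,0]],
  [[0,0,0],[0,0,0]],
  [[0,0,0],[0,0,0]],
])

```text
t: 8.87
eef_pos: [0.6074, 0.0296, 0.0245]
tool_rot: [-0.499, 0.5, 0.501, -0.5]
contact_force: [-4.0, -0.2, 6.0]
gripper_width: 0.645
```

play_rows([
  [[0,0,0],[0,0,0]],
  [[0,0,0],[0,0,0]],
  [[0,0,0],[0,0,0]],
  [[0,0,0],[0,0,0]],
  [[0,0,0],[0,0,0]],
  [[0,0,0],[0,0,0]],
], gripper=0.0854)

```text
t: 9.37
eef_pos: [0.6073, 0.0296, 0.0238]
tool_rot: [-0.499, 0.5, 0.501, -0.5]
contact_force: [-0.0, 0.6, -0.2]
gripper_width: 1.001
```

play_rows([
  [[0,-0.008,0],[0,0,0]],
  [[0,-0.015,0],[0,0,0]],
  [[0,-0.02,0],[0,0,0]],
  [[0,-0.02,0],[0,0,0]],
  [[0,-0.02,0],[0,0,0]],
  [[0,-0.02,0],[0,0,0]],
  [[0,-0.02,0],[0,0,0]],
  [[0,-0.02,0],[0,0,0]],
  [[0,-0.02,0],[0,0,0]],
  [[0,-0.02,0],[0,0,0]],
])

```text
t: 10.2
eef_pos: [0.607, 0.0295, 0.2085]
tool_rot: [-0.499, 0.5, 0.501, -0.5]
contact_force: [0.8, 0.6, -0.4]
gripper_width: 1.003
```

play_rows([
  [[-0.009,0,0.007],[0,0,0]],
  [[-0.015,0,0.011],[0,0,0]],
  [[-0.018,0,0.014],[0,0,0]],
  [[-0.018,0,0.014],[0,0,0]],
  [[-0.018,0,0.014],[0,0,0]],
  [[-0.018,0,0.014],[0,0,0]],
  [[-0.018,0,0.014],[0,0,0]],
  [[-0.018,0,0.014],[0,0,0]],
  [[-0.018,0,0.014],[0,0,0]],
  [[-0.018,0,0.014],[0,0,0]],
  [[-0.018,0,0.014],[0,0,0]],
  [[-0.018,0,0.013],[0,0,0]],
  [[-0.015,0,0.011],[0,0,0]],
  [[-0.012,0,0.007],[0,0,0]],
  [[-0.005,0,0.003],[0,0,0]],
  [[0,0,0],[0,0,0]],
  [[0,0,0],[0,0,0]],
])

```text
t: 11.62
eef_pos: [0.4298, -0.2065, 0.2068]
tool_rot: [-0.5, 0.5, 0.501, -0.5]
contact_force: [0.0, 0.5, 0.3]
gripper_width: 1.0
```

```bash
python3 - <<'E'
from station import *
from h import *
o=get_obs();print(o["eef_pos"].round(4),o["q"].round(2))
for n in("top","scene"):
  a=read_camera(n);w=cloud(a).reshape(-1,3)
  w=w[(abs(w[:,0]-.606)<.05)&(abs(w[:,1]-.031)<.05)]
  t=w[(w[:,2]>.066)&(w[:,2]<.085)]
  print(n,np.median(t[:,2]),t.mean(0).round(4),cv2.minEnclosingCircle(t[:,:2].astype(np.float32)))
E
```

```text
[ 0.4298 -0.2065  0.2068] [ 0.05  0.18  0.3   2.06 -0.07  0.91  1.96]
top 0.0751118289894105 [0.6057 0.03   0.075 ] ((0.6068872809410095, 0.030088253319263458), 0.02952830120921135)
scene 0.07243879023340978 [0.595  0.0331 0.072 ] ((0.6051324605941772, 0.02993175759911537), 0.029246579855680466)
```

Tin 1 is seated at (0.606, 0.030) with its lid at 0.074, as it should be. Descending on the right tin.

play_rows([
  [[0,0.01,0],[0,0,0]],
  [[0,0.02,0],[0,0,0]],
  [[0,0.02,0],[0,0,0]],
  [[0,0.02,0],[0,0,0]],
  [[0,0.02,0],[0,0,0]],
  [[0,0.015,0],[0,0,0]],
  [[0,0,0],[0,0,0]],
  [[0,0,0],[0,0,0]],
])

```text
t: 12.38
eef_pos: [0.4292, -0.2062, 0.1009]
tool_rot: [0.5, -0.499, -0.5, 0.501]
contact_force: [0.0, 0.1, 0.1]
gripper_width: 0.997
```

play_rows([
  [[0,0.015,0],[0,0,0]],
  [[0,0.015,0],[0,0,0]],
  [[0,0.015,0],[0,0,0]],
  [[0,0.015,0],[0,0,0]],
  [[0,0.012,0],[0,0,0]],
  [[0,0.009,0],[0,0,0]],
  [[0,0,0],[0,0,0]],
  [[0,0,0],[0,0,0]],
])

```text
t: 13.05
eef_pos: [0.4301, -0.2068, 0.0212]
tool_rot: [-0.499, 0.5, 0.501, -0.5]
contact_force: [-0.6, 0.5, -0.6]
gripper_width: 1.002
```

play_rows([
  [[0,0,0],[0,0,0]],
  [[0,0,0],[0,0,0]],
  [[0,0,0],[0,0,0]],
  [[0,0,0],[0,0,0]],
  [[0,0,0],[0,0,0]],
  [[0,0,0],[0,0,0]],
  [[0,0,0],[0,0,0]],
  [[0,0,0],[0,0,0]],
], gripper=0.05, grip_force=50)

```text
t: 13.72
eef_pos: [0.4304, -0.2071, 0.0219]
tool_rot: [-0.499, 0.5, 0.501, -0.5]
contact_force: [-0.7, 0.9, 7.6]
gripper_width: 0.646
```

play_rows([
  [[0,-0.005,0],[0,0,0]],
  [[0,-0.01,0],[0,0,0]],
  [[0,-0.02,0],[0,0,0]],
  [[0,-0.02,0],[0,0,0]],
  [[0,-0.02,0],[0,0,0]],
  [[0,-0.02,0],[0,0,0]],
  [[0,-0.02,0],[0,0,0]],
  [[0,-0.01,0],[0,0,0]],
  [[0,0,0],[0,0,0]],
  [[0,0,0],[0,0,0]],
  [[0,0,0],[0,0,0]],
])

```text
t: 14.63
eef_pos: [0.4289, -0.2064, 0.1449]
tool_rot: [0.5, -0.499, -0.5, 0.501]
contact_force: [-0.6, 1.2, -2.1]
gripper_width: 0.65
```

Right tin hefts at −2.1 N (about 0.2 kg), so it is the light one. Carrying it to the tray.

play_rows([
  [[0.006,0,-0.004],[0,0,0]],
  [[0.012,0,-0.009],[0,0,0]],
  [[0.018,0,-0.014],[0,0,0]],
  [[0.018,0,-0.014],[0,0,0]],
  [[0.018,0,-0.014],[0,0,0]],
  [[0.018,0,-0.014],[0,0,0]],
  [[0.018,0,-0.014],[0,0,0]],
  [[0.018,0,-0.014],[0,0,0]],
  [[0.018,0,-0.014],[0,0,0]],
  [[0.018,0,-0.014],[0,0,0]],
  [[0.018,0,-0.014],[0,0,0]],
  [[0.018,0,-0.013],[0,0,0]],
  [[0.016,0,-0.011],[0,0,0]],
  [[0.012,0,-0.008],[0,0,0]],
  [[0.007,0,-0.004],[0,0,0]],
  [[0.003,0,-0.002],[0,0,0]],
  [[0,0,0],[0,0,0]],
  [[0,0,0],[0,0,0]],
  [[0,0,0],[0,0,0]],
])

```text
t: 16.22
eef_pos: [0.6056, 0.028, 0.1457]
tool_rot: [0.5, -0.5, -0.5, 0.5]
contact_force: [0.1, -0.7, -2.5]
gripper_width: 0.651
```

```bash
python3 - <<'E'
from station import *
from h import *
from scipy.optimize import least_squares
o=get_obs();print(o["eef_pos"].round(4),o["contact_force"].round(1));c=o["eef_pos"]
a=read_camera("scene");w=cloud(a).reshape(-1,3);w=w[np.hypot(w[:,0]-.605,w[:,1]-.03)<.045]
for n,lo,hi in(("low",.035,.065),("held",c[2]-.018,c[2]-.001)):
  p=w[(w[:,2]>lo)&(w[:,2]<hi)]
  s=least_squares(lambda x:np.hypot(p[:,0]-x[0],p[:,1]-x[1])-.029,[.606,.03],loss="soft_l1",f_scale=.002)
  print(n,len(p),s.x.round(4),abs(s.fun).mean().round(4))
print(np.sort(w[w[:,2]>.09][:,2])[:5].round(3))
cv2.imwrite("pics/s4.png",cv2.resize(a["color"][60:230,220:380,::-1],None,fx=3.5,fy=3.5))
E
```

```text
[0.6056 0.028  0.1457] [ 0.1 -0.7 -2.5]
low 220 [0.6079 0.0304] 0.001
held 140 [0.6059 0.0288] 0.0011
[0.121 0.122 0.123 0.123 0.123]
```

View pics/s4.png

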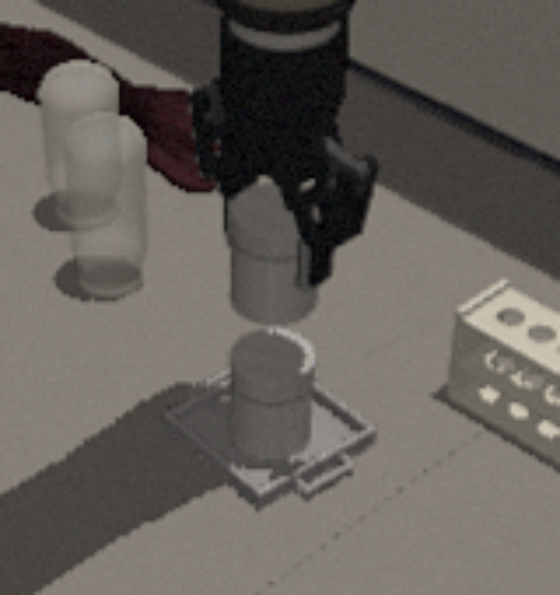

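The held tin hangs upright about 50 mm above the lower one. Both fit and encoder say to shift (+2, +1.6) mm.

play_rows([
  [[0.0016,0.004,-0.002],[0,0,0]],
  [[0,0.008,0],[0,0,0]],
  [[0,0.01,0],[0,0,0]],
  [[0,0.01,0],[0,0,0]],
  [[0,0.006,0],[0,0,0]],
  [[0,0.004,0],[0,0,0]],
  [[0,0.002,0],[0,0,0]],
  [[0,0,0],[0,0,0]],
  [[0,0,0],[0,0,0]],
  [[0,0,0],[0,0,0]],
])

```text
t: 17.1
eef_pos: [0.6086, 0.0312, 0.1022]
tool_rot: [-0.499, 0.5, 0.501, -0.5]
contact_force: [-1.0, -0.5, -2.3]
gripper_width: 0.653
```

```bash
python3 - <<'E'
from station import *
from h import *
from scipy.optimize import least_squares
o=get_obs();print(o["eef_pos"].round(4),o["contact_force"].round(1));c=o["eef_pos"]
a=read_camera("scene");w=cloud(a).reshape(-1,3);w=w[np.hypot(w[:,0]-.605,w[:,1]-.03)<.045]
for n,lo,hi in(("low",.035,.065),("held",c[2]-.016,c[2]-.001)):
  p=w[(w[:,2]>lo)&(w[:,2]<hi)]
  s=least_squares(lambda x:np.hypot(p[:,0]-x[0],p[:,1]-x[1])-.029,[.606,.03],loss="soft_l1",f_scale=.002)
  print(n,len(p),s.x.round(4),abs(s.fun).mean().round(4))
E
```

```text
[0.6086 0.0312 0.1022] [-1.  -0.5 -2.3]
low 225 [0.6077 0.0306] 0.001
held 114 [0.6083 0.0324] 0.0012
```

play_rows([
  [[-0.0015,0.001,0.0008],[0,0,0]],
  [[0,0.001,0],[0,0,0]],
  [[0,0.001,0],[0,0,0]],
  [[0,0.001,0],[0,0,0]],
  [[0,0,0],[0,0,0]],
  [[0,0,0],[0,0,0]],
])

```text
t: 17.65
eef_pos: [0.6073, 0.0297, 0.0977]
tool_rot: [0.5, -0.499, -0.5, 0.501]
contact_force: [-0.6, -0.2, -2.4]
gripper_width: 0.649
```

play_rows([
  [[0,0.001,0],[0,0,0]],
  [[0,0,0],[0,0,0]],
  [[0,0,0],[0,0,0]],
])

```text
t: 17.9
eef_pos: [0.6074, 0.0297, 0.0967]
tool_rot: [0.499, -0.499, -0.501, 0.501]
contact_force: [0.2, -0.4, -2.5]
gripper_width: 0.649
```

play_rows([
  [[0,0.0007,0],[0,0,0]],
  [[0,0,0],[0,0,0]],
  [[0,0,0],[0,0,0]],
])

```text
t: 18.15
eef_pos: [0.6074, 0.0297, 0.0961]
tool_rot: [-0.499, 0.499, 0.501, -0.501]
contact_force: [-1.2, 0.0, -2.7]
gripper_width: 0.651
```

play_rows([
  [[0,0.0005,0],[0,0,0]],
  [[0,0,0],[0,0,0]],
  [[0,0,0],[0,0,0]],
])

```text
t: 18.4
eef_pos: [0.6075, 0.0297, 0.096]
tool_rot: [-0.499, 0.5, 0.501, -0.5]
contact_force: [-2.0, -0.2, 3.0]
gripper_width: 0.653
```

Contact made at +3 N. Releasing.

play_rows([
  [[0,0,0],[0,0,0]],
  [[0,0,0],[0,0,0]],
  [[0,0,0],[0,0,0]],
  [[0,0,0],[0,0,0]],
  [[0,0,0],[0,0,0]],
  [[0,0,0],[0,0,0]],
], gripper=0.0854)

```text
t: 18.9
eef_pos: [0.6075, 0.0297, 0.0956]
tool_rot: [-0.499, 0.499, 0.501, -0.5]
contact_force: [0.3, 0.6, 0.2]
gripper_width: 0.997
```

play_rows([
  [[0,-0.006,0],[0,0,0]],
  [[0,-0.01,0],[0,0,0]],
  [[0,-0.015,0],[0,0,0]],
  [[0,-0.02,0],[0,0,0]],
  [[0,-0.02,0],[0,0,0]],
  [[0,-0.02,0],[0,0,0]],
  [[0,-0.02,0],[0,0,0]],
  [[0,-0.02,0],[0,0,0]],
  [[0,-0.02,0],[0,0,0]],
  [[0,0,0.015],[0,0,0]],
  [[0,0,0.02],[0,0,0]],
  [[0,0,0.02],[0,0,0]],
  [[0,0,0.02],[0,0,0]],
  [[0,0,0.02],[0,0,0]],
  [[0,0,0.02],[0,0,0]],
  [[0,0,0.015],[0,0,0]],
  [[0,0,0],[0,0,0]],
  [[0,0,0],[0,0,0]],
  [[0,0,0],[0,0,0]],
])

```text
t: 20.48
eef_pos: [0.4784, 0.0295, 0.2475]
tool_rot: [-0.499, 0.5, 0.501, -0.5]
contact_force: [-0.9, 0.0, -0.5]
gripper_width: 0.999
```

```bash
python3 - <<'E'
from station import *
from h import *
from scipy.optimize import least_squares
o=get_obs();print(o["t"],o["eef_pos"].round(4),o["contact_force"].round(1))
a=read_camera("scene");w=cloud(a).reshape(-1,3);w=w[np.hypot(w[:,0]-.605,w[:,1]-.03)<.045]
for n,lo,hi in(("low",.035,.065),("up",.082,.11),("up2",.11,.138)):
  p=w[(w[:,2]>lo)&(w[:,2]<hi)]
  s=least_squares(lambda x:np.hypot(p[:,0]-x[0],p[:,1]-x[1])-.029,[.606,.03],loss="soft_l1",f_scale=.002)
  print(n,len(p),s.x.round(4),abs(s.fun).mean().round(4))
print("top",np.median(w[w[:,2]>.138][:,2]))
cv2.imwrite("pics/s5.png",cv2.resize(a["color"][60:230,220:380,::-1],None,fx=3.5,fy=3.5))
E
```

```text
20.4833 [0.4784 0.0295 0.2475] [-0.9  0.  -0.5]
low 228 [0.6075 0.0307] 0.001
up 235 [0.6074 0.0309] 0.001
up2 237 [0.6073 0.0307] 0.0009
top 0.1425493348215469
```

View pics/s5.png

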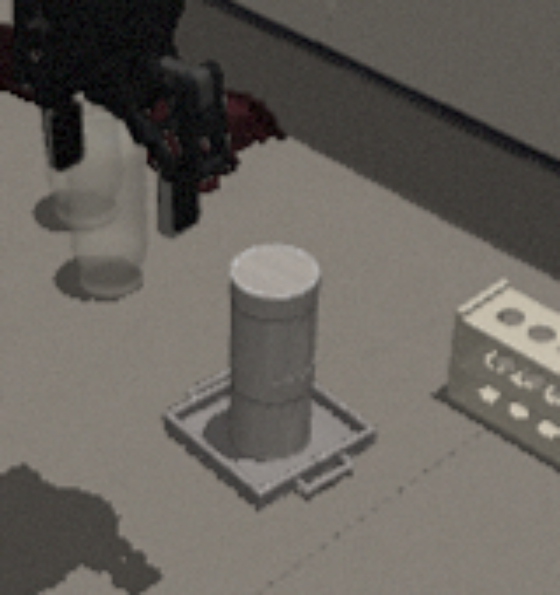

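The stack stands upright in the tray and the gripper is clear of it.

```bash
python3 -c "from station import *;print(hand_in())"
```

```text
the job is handed in; nothing more can be done
None
```

The two tins are stacked upright in the steel tray, heavier one first, and the job is handed in; it took about 20.5 s of the 64 s.

- **Hefting:** The left tin pulled 6 to 7.4 N (about 0.7 kg) and the right one 2.1 to 2.7 N (about 0.24 kg), so the left tin is the heavy one. I set the left tin down on the tray floor first and the right one on top. Both were lowered in steps of 1 mm or less until the force reading showed contact, then released.
- **Last checks:** The two tins' axes agree to within about 0.3 mm and stand near the middle of the tray. The top lid reads 0.1425 m against 0.144 m expected, within the 2 mm calibration. The gripper is clear and the force reads about zero.
- **Not checked:** The gripper's reported opening on the tins was about 55 mm rather than 58 mm. I took this as a scale error and did not follow it up. No other check failed.

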